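# Find the full battery tin by its weight

### The arm

A 6-joint arm with a two-finger parallel gripper is mounted at the origin on the work surface. World frame = base frame: x ahead of the robot, y to its left, z up, the work surface at z = 0. Lengths are in mm, angles in rad, forces in N, time in s.
With the tool pointing down it reaches from about 300 to 775 mm from the base axis. Payload 14.6 kg.
Tool frame: the origin (TCP) lies midway between the tips of the shut fingers; the grasp point (between the pads) lies 19 mm behind it; z points along the fingers, y is the line along which they close (so a half turn about z gives the same grasp; the last joint's range is limited). The gripper opens to 94 mm and grips with 3 to 60 N. Pads are 16 mm wide; open, the fingers measure 119 mm over their backs; the gripper's body (75 mm by 177 mm) begins 78 mm behind the grasp point.
Start: joints at [-1.398, 0.3, 1.521, -0, 1.321, -0.067], TCP at [130.623, -534.253, 173.246] pointing down, gripper open.
Joint ranges: [-3.03, 3.03], [-0.79, 2.21], [0.23, 2.52], [-1.04, 4.18], [0, 3.07], [-2.55, 2.55]. Speed limits (rad/s): [2.22, 2.22, 2.57, 3.14, 3.14, 3.14].

### API

Orientations are given as a 3x3 rotation matrix whose columns are the frame's x, y, z axes.
In Python, from workcell import env, fingers, solver, eyes, workorder, readout gives the robot as it stands. Calls block until the motion is done:
- env.movep(position, orientation): joint-space move of the TCP to a pose.
- env.movel(position, attitude=None, velocity=150): straight line of the TCP; attitude=None keeps the orientation; velocity is the mean speed in mm/s.
- env.move_joints(angles): joint-space move.
- fingers.release() and fingers.gripper_close(): open the fingers fully, or close them until they stop; the grip force is fixed at half the most.
- env.sleep(seconds).
- solver.inverse_kinematics(position, orientation): joint angles nearest the present ones, or None.
- eyes.grab_frame(name): name is "side" or "top" or "wrist"; returns a dict with "pixels" (480x640x3 uint8, red, green, blue), "mtx" (3x3 intrinsics, pixels), "k1" (the pictures are not rectified: a ray, as slopes to the right and down, at radius r is drawn at 1 + k1 r^2 times it, then the intrinsics apply), "origin" and "attitude" of the camera in the world. Camera axes: x right, y down, z forward; pixel columns grow to the right and rows downward; lengths in mm; the calibration is good to about 2 mm. A picture is of the moment at which its call begins. There is no depth.
A pose or a line that the arm cannot do raises env.MotionError and nothing moves.
- workorder.hand_in(): hands the job in; it is judged then, once.
Readings, each from a call of its own:
- readout.get_time_s(): time.
- readout.get_qpos(): joint angles.
- readout.get_qvel(): joint speeds.
- readout.get_joint_torque(): joint torques, N m.
- readout.get_ee_pos(): TCP position.
- readout.get_tcp_rot(): TCP orientation.
- readout.get_contact_force(): force on the tool from outside, world axes, zero at the start.
- readout.get_torque(): the same for the moment, N m.
- readout.get_opening(): finger opening in mm.
- readout.get_grasp_force(): force on a finger pad.
Only numpy, scipy, OpenCV 4.12 (cv2) and the standard library are available. Lean on these libraries where they do the work, as an engineer would, in place of code of your own. Each camera call takes 0.05 s, during which the arm holds its last target. There are 200 camera calls.

### The job

The spare batteries for the sound recorder are kept in three closed tins that look alike, and only one of them is full: heft the tins, find the heaviest by feel, and finish holding that one up in the gripper, upright and still, at least 15 cm clear of the desk; the program ends while holding it. The two lighter tins must end standing on the desk where they stood, let go of. Do not drop or tip over any tin, and leave the other things on the desk where they are.

Things in the scene. Friction and masses are not known exactly. Their poses are not given: they have to be found in the camera images.
- tin_a_center (a point): centre (half-way up) of one of three identical closed round metal tins standing on the desk: 60 mm across, 85 mm tall, straight sides, flat lid; z axis along the tin's axis, up. They differ only in weight: 0.1 to 0.6 kg, the heaviest at least 0.1 kg above the next; which one cannot be seen. Things within 40 mm of a tin are under 25 mm tall.
- tin_b_center (a point): centre (half-way up) of one of three identical closed round metal tins standing on the desk: 60 mm across, 85 mm tall, straight sides, flat lid; z axis along the tin's axis, up. They differ only in weight: 0.1 to 0.6 kg, the heaviest at least 0.1 kg above the next; which one cannot be seen. Things within 40 mm of a tin are under 25 mm tall.
- tin_c_center (a point): centre (half-way up) of one of three identical closed round metal tins standing on the desk: 60 mm across, 85 mm tall, straight sides, flat lid; z axis along the tin's axis, up. They differ only in weight: 0.1 to 0.6 kg, the heaviest at least 0.1 kg above the next; which one cannot be seen. Things within 40 mm of a tin are under 25 mm tall.
- recorder: bystander, to be left alone: a black handheld sound recorder lying flat, 175 x 80 x 35 mm with two short microphones at one end, beyond the tins; origin at the centre of its underside.
- mug: bystander, to be left alone: a white mug 76 mm across, 92 mm tall, beyond the tins; origin at the centre of its underside.
- transmitter: bystander, to be left alone: a small black flat radio pack, 70 x 36 x 20 mm, lying between the tins; origin at the centre of its underside.
- card_case: bystander, to be left alone: a small grey flat case, 75 x 34 x 18 mm, lying between the tins; origin at the centre of its underside.
- stapler: bystander, to be left alone: a black stapler 130 x 34 mm, 52 mm tall, nearer the robot than the tins; origin at the centre of its underside.
- tape_roll: bystander, to be left alone: a cardboard roll ring, 90 mm across, 20 mm tall, lying flat beyond the tins; origin at the centre of its underside.

How it is judged (in metres and radians):
At the end, for the whole second after the job is handed in: The heaviest tin is gripped and still, its underside over 120 mm above the desk, tilted under 0.25 rad; the two lighter ones stand upright on the desk (tilt under 0.1 rad), at rest, untouched by the fingers, within 50 mm of where they began (a tin left standing presses on the desk with under 3.7 N) (((height (world z) of tin_a_center above 0.1625 m and angle between tin_a_center's own z axis and vertical below 0.25 rad and contact force between tin_a and the fingers above 1 N and linear speed of tin_a below 0.04 m/s and contact force between tin_a and tin_b below 0.05 N and height (world z) of tin_b_center between 0.037 and 0.049 m and angle between each of tin_b_center, tin_c_center's own z axis and vertical below 0.1 rad and distance of each of tin_b_center, tin_c_center from where it was at the start of the episode below 0.05 m and linear speed of each of tin_b, tin_c below 0.03 m/s and contact force between each of tin_b, tin_c and the fingers below 0.05 N and contact force between each of tin_b, tin_c and anything else below 3.7 N and contact force between tin_a and tin_c below 0.05 N and height (world z) of tin_c_center between 0.037 and 0.049 m) or (height (world z) of tin_b_center above 0.1625 m and angle between tin_b_center's own z axis and vertical below 0.25 rad and contact force between tin_b and the fingers above 1 N and linear speed of tin_b below 0.04 m/s and contact force between tin_b and tin_a below 0.05 N and height (world z) of tin_a_center between 0.037 and 0.049 m and angle between each of tin_a_center, tin_c_center's own z axis and vertical below 0.1 rad and distance of each of tin_a_center, tin_c_center from where it was at the start of the episode below 0.05 m and linear speed of each of tin_a, tin_c below 0.03 m/s and contact force between each of tin_a, tin_c and the fingers below 0.05 N and contact force between each of tin_a, tin_c and anything else below 3.7 N and contact force between tin_b and tin_c below 0.05 N and height (world z) of tin_c_center between 0.037 and 0.049 m) or (height (world z) of tin_c_center above 0.1625 m and angle between tin_c_center's own z axis and vertical below 0.25 rad and contact force between tin_c and the fingers above 1 N and linear speed of tin_c below 0.04 m/s and contact force between tin_c and tin_a below 0.05 N and height (world z) of tin_a_center between 0.037 and 0.049 m and angle between each of tin_a_center, tin_b_center's own z axis and vertical below 0.1 rad and distance of each of tin_a_center, tin_b_center from where it was at the start of the episode below 0.05 m and linear speed of each of tin_a, tin_b below 0.03 m/s and contact force between each of tin_a, tin_b and the fingers below 0.05 N and contact force between each of tin_a, tin_b and anything else below 3.7 N and contact force between tin_c and tin_b below 0.05 N and height (world z) of tin_b_center between 0.037 and 0.049 m))); the arm keeps its last pose, push and grip.
It fails at once if a tin is tipped over (angle between any of tin_a_center, tin_b_center, tin_c_center's own z axis and vertical above 0.8 rad).
It fails at once if a tin is dropped (falls free of the fingers, faster than 0.8 m/s) ((linear speed of tin_a above 0.8 m/s and contact force between tin_a and the fingers below 0.05 N) or (linear speed of tin_b above 0.8 m/s and contact force between tin_b and the fingers below 0.05 N) or (linear speed of tin_c above 0.8 m/s and contact force between tin_c and the fingers below 0.05 N)).
It fails at once if a bystander is pushed more than 30 mm from its place (distance of any of recorder, mug, transmitter, card_case, stapler, tape_roll from where it was at the start of the episode above 0.03 m).
It also fails if it takes over 67 s, if anything falls off the work surface, if the arm or the gripper's body presses on something with over 40 N, if the wrist force passes 120 N, or if a joint passes its speed limit or range.

## Working session

There is one attempt and no reset: what is moved stays moved. The work goes in short steps, each a Python script; the robot and the scene stay as the last script left them, time stands still between calls to the robot, and variables do not carry over. Pictures are saved under pics/ and viewed, at most 10 in all, crops included, and the job is handed in when it is done.

```bash
mkdir -p pics
python3 - <<'E'
from workcell import env, fingers, solver, eyes, workorder, readout
import cv2, pickle
F={}
for n in("top","side"):
    f=eyes.grab_frame(n); F[n]=f; cv2.imwrite(f"pics/{n}0.png",f["pixels"][:,:,::-1]); print(n,f["mtx"],f["k1"],f["origin"],f["attitude"])
pickle.dump(F,open("f0.pkl","wb"))
print(readout.get_time_s(),readout.get_tcp_rot())
E
```

```text
top [[541.42573706   0.         319.5324927 ]
 [  0.         541.42573706 230.75629912]
 [  0.           0.           1.        ]] -0.06737362907070422 [487.61990644  15.73441214 998.48996484] [[ 0.00607344 -0.99593663  0.08985178]
 [-0.99989224 -0.00724922 -0.01276525]
 [ 0.01336473 -0.08976457 -0.99587334]]
side [[494.0580631    0.         322.26090091]
 [  0.         494.0580631  247.72557017]
 [  0.           0.           1.        ]] -0.13378545624955315 [260.64210256 524.16712609 689.6261745 ] [[-0.85847164 -0.36274387  0.36255114]
 [-0.51274783  0.62191067 -0.59187565]
 [-0.01077516 -0.69400577 -0.7198888 ]]
0.1 [[ 9.71389115e-01  2.37493486e-01 -1.79199579e-04]
 [ 2.37493545e-01 -9.71388611e-01  9.91203475e-04]
 [ 6.13319382e-05 -1.00540301e-03 -9.99999493e-01]]
```

View pics/top0.png

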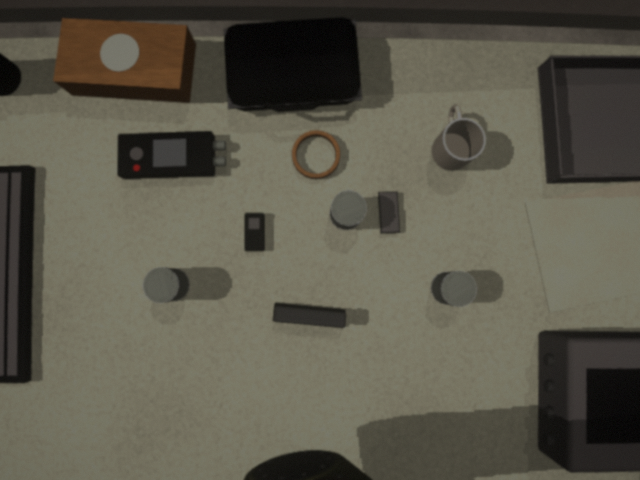

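View pics/side0.png

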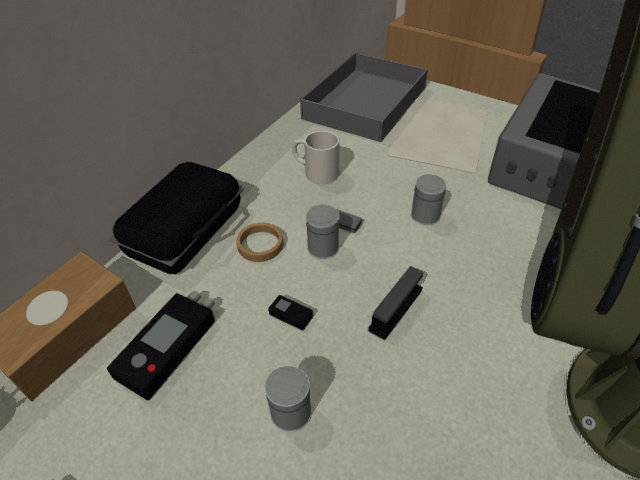

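Top view: tins at about (162,285), (349,209), (458,288). In the side view their lids are at about (288,385), (323,215), (430,184). The card case is right beside the middle tin, so I'll close along the radial direction with the tips above 25 mm.

```bash
cat > h.py <<'E'
import cv2, numpy as np
def ray(f,px,z):
    d=cv2.undistortPoints(np.array([[px]],float),f["mtx"],np.array([f["k1"],0,0,0.]))[0,0]
    d=np.array(f["attitude"])@[*d,1]; o=np.array(f["origin"]); return o+d*(z-o[2])/d[2]
def down(p):
    c,s=np.array(p[:2])/np.hypot(*p[:2]); return np.array([[-s,c,0],[c,s,0],[0,0,-1.]]).T
E
python3 - <<'E'
import pickle,cv2,numpy as np
from h import *
F=pickle.load(open("f0.pkl","rb"))
g=cv2.cvtColor(F["top"]["pixels"],cv2.COLOR_RGB2GRAY); g4=cv2.resize(g,None,fx=4,fy=4,interpolation=cv2.INTER_CUBIC)
P=[]
for u,v,su,sv in((162,285,288,380),(349,209,323,214),(458,288,430,184)):
    x0,y0=4*(u-30),4*(v-30)
    c=cv2.HoughCircles(g4[y0:y0+240,x0:x0+240],cv2.HOUGH_GRADIENT,1,100,param1=60,param2=10,minRadius=58,maxRadius=80)
    c=c[0,0]; px=((x0+c[0]+.5)/4-.5,(y0+c[1]+.5)/4-.5)
    p=ray(F["top"],px,85); P.append(p)
    print(px,c[2]/4,p.round(1),ray(F["side"],(su,sv),85).round(1))
np.save("P.npy",P)
E
```

```text
(np.float32(173.0), np.float32(284.0)) 17.0 [478.3 250.1  85. ] [477.  265.7  85. ]
(np.float32(346.25), np.float32(211.75)) 17.45 [602.8 -41.2  85. ] [607.7 -46.9  85. ]
(np.float32(447.5), np.float32(287.75)) 16.375 [ 474.8 -213.    85. ] [ 472.  -227.5   85. ]
```

Run:
```python
import pickle,cv2,numpy as np
from h import *
F=pickle.load(open("f0.pkl","rb")); im=F["top"]["pixels"]
g=cv2.cvtColor(im,cv2.COLOR_RGB2GRAY); hsv=cv2.cvtColor(im,cv2.COLOR_RGB2HSV)
P=[];M=[]
for u,v,su,sv in((162,285,288,380),(349,209,323,214),(458,288,430,184)):
    s=np.s_[v-26:v+26,u-26:u+26]
    ref=np.median(im[v-5:v+6,u-5:u+6].reshape(-1,3),0)
    m=(np.abs(im[s].astype(int)-ref).max(2)<14).astype(np.uint8)
    m=cv2.morphologyEx(m,cv2.MORPH_OPEN,np.ones((5,5),np.uint8))
    cs,_=cv2.findContours(m,cv2.RETR_EXTERNAL,cv2.CHAIN_APPROX_NONE)
    c=max(cs,key=cv2.contourArea); (a,b),r=cv2.minEnclosingCircle(c)
    px=(a+u-26,b+v-26); p=ray(F["top"],px,85);P.append(p)
    print(ref,px,r,cv2.contourArea(c),p.round(1),ray(F["side"],(su,sv),85).round(1))
    o=cv2.resize(im[s][:,:,::-1],(260,260)); cv2.drawContours(o,[c*5+2],-1,(0,0,255),1);M.append(o)
cv2.imwrite("pics/crop.png",np.hstack(M)); np.save("P.npy",P)
```

```text
[90. 90. 80.] (161.3669891357422, 285.20979499816895) 18.44390106201172 914.0 [476.1 269.7  85. ] [477.  265.7  85. ]
[92. 92. 82.] (349.4051094055176, 208.3248176574707) 18.703105926513672 959.5 [608.7 -46.6  85. ] [607.7 -46.9  85. ]
[90. 90. 80.] (460.24801445007324, 288.31611824035645) 20.12147331237793 1014.0 [ 473.9 -234.8   85. ] [ 472.  -227.5   85. ]
```

View pics/crop.png

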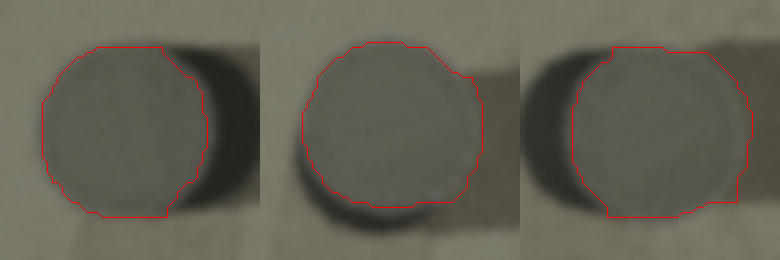

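The crops show the lids centred at about (161,285), (348.5,208) and (459,288); shadows distorted some contours. I'll use these positions, hover over the first tin and check with the wrist camera.

Run:
```python
import pickle
from h import *
from workcell import env, fingers, eyes, readout
F=pickle.load(open("f0.pkl","rb"))
P=[ray(F["top"],p,85) for p in((161,285.1),(348.5,208),(459,288.1))]; np.save("P.npy",P); print(np.round(P,1))
p=P[2]; env.movep([p[0],p[1],180],down(p))
f=eyes.grab_frame("wrist"); cv2.imwrite("pics/w2.png",f["pixels"][:,:,::-1])
# predicted lid centre pixel
A=np.array(f["attitude"]); v=A.T@(p-f["origin"])
print(readout.get_time_s(),readout.get_contact_force(),readout.get_opening(),v,f["k1"],cv2.projectPoints(v[None],np.zeros(3),np.zeros(3),f["mtx"],np.array([f["k1"],0,0,0.]))[0])
pickle.dump(f,open("w2.pkl","wb"))
```

```text
[[ 476.2  270.3   85. ]
 [ 609.3  -45.1   85. ]
 [ 474.3 -232.7   85. ]]
1.825 [ 0.74447425 -0.3461682  -0.32361679] 94.09120886170544 [ 2.61274782e-01 -9.24851272e+00  3.15656826e+02] 0.030119138237362304 [[[314.95044584 224.1350425 ]]]
```

View pics/w2.png

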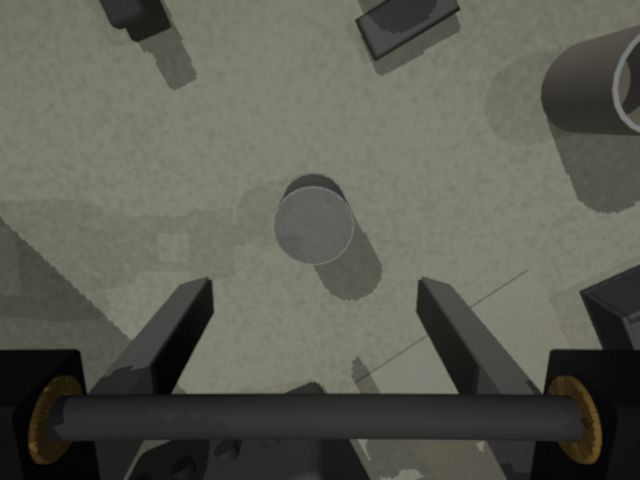

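The lid is at (314,226) against a predicted (315,224), so the estimate is good. I'll heft the first tin.

```bash
cat >> h.py <<'E'
from workcell import env, fingers, eyes, readout
def fz():
    env.sleep(.4); a=[]
    for _ in range(12): a.append(readout.get_contact_force()[2]); env.sleep(.04)
    return np.mean(a),np.std(a)
def lift(p,z):
    env.movel([p[0],p[1],36],velocity=120); fingers.gripper_close()
    print("grip",readout.get_opening(),readout.get_grasp_force())
    env.movel([p[0],p[1],z],velocity=60)
def putback(p):
    env.movel([p[0],p[1],36.5],velocity=50); fingers.release(); env.movel([p[0],p[1],180],velocity=150)
def heft(p):
    env.movep([p[0],p[1],180],down(p)); r=fz(); lift(p,76); l=fz()
    print("ref",r,"load",l,"kg",(r[0]-l[0])/9.81,"open",readout.get_opening(),"t",readout.get_time_s())
E
python3 - <<'E'
from h import *
P=np.load("P.npy"); heft(P[2])
f=eyes.grab_frame("side"); cv2.imwrite("pics/s1.png",f["pixels"][:,:,::-1])
E
```

```text
grip 59.12970992630714 29.9888813495636
ref (np.float64(0.05210164382469282), np.float64(0.4349976279082273)) load (np.float64(-3.2046817902412523), np.float64(0.4411021861393791)) kg 0.3319860789058048 open 59.62852487938751 t 6.675
```

View pics/s1.png

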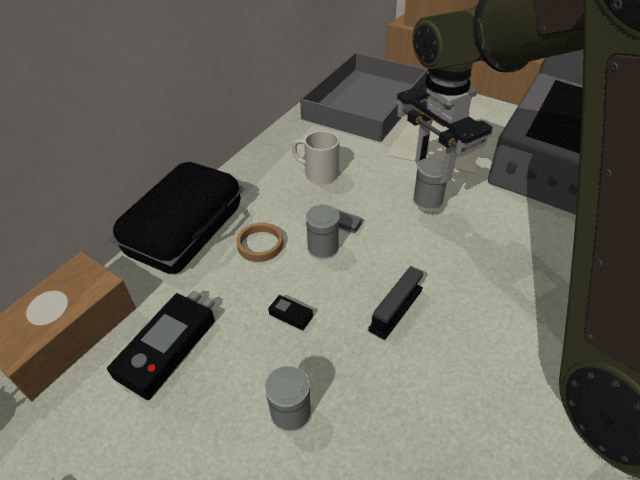

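The tin at (430,185) is held upright off the desk and weighs about 0.33 kg. I'll put it back and heft the other two.

Run:
```python
from h import *
P=np.load("P.npy"); putback(P[2]); heft(P[1]); putback(P[1]); heft(P[0])
f=eyes.grab_frame("side"); cv2.imwrite("pics/s2.png",f["pixels"][:,:,::-1])
```

```text
grip 59.231468735227644 30.000319182872772
ref (np.float64(-0.22591083655404973), np.float64(0.5340385795240372)) load (np.float64(-4.544983348052412), np.float64(0.5008412032408077)) kg 0.4402724272679268 open 59.75228279501477 t 15.0
grip 59.43986428210807 29.997029900550842
ref (np.float64(-0.12877830386212416), np.float64(0.49277581289564293)) load (np.float64(-1.5499329169855267), np.float64(0.4898151881228563)) kg 0.14486795240809403 open 59.71471503229404 t 23.65
```

View pics/s2.png

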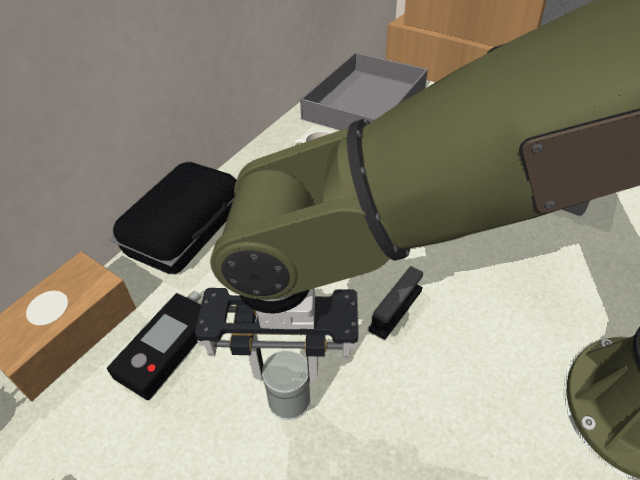

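The lifted tin is upright at (288,385). Weights are 0.33, 0.44 and 0.14 kg, so the middle tin is heaviest. I'll put this one back, lift the middle one high and weigh it again for longer.

Run:
```python
from h import *
P=np.load("P.npy"); putback(P[0]); p=P[1]; env.movep([p[0],p[1],180],down(p))
r=np.mean([fz()[0] for _ in range(3)]); lift(p,216); l=np.mean([fz()[0] for _ in range(3)])
print((r-l)/9.81,readout.get_opening(),readout.get_grasp_force(),readout.get_ee_pos(),readout.get_time_s())
for n in("side","top"):
    f=eyes.grab_frame(n); cv2.imwrite(f"pics/{n}3.png",f["pixels"][:,:,::-1])
```

```text
grip 59.40062825212112 29.99997317790985
0.46792744086739685 59.55234146388761 29.998353123664856 [609.30076651 -45.06820183 216.00162487] 38.2833
```

View pics/side3.png

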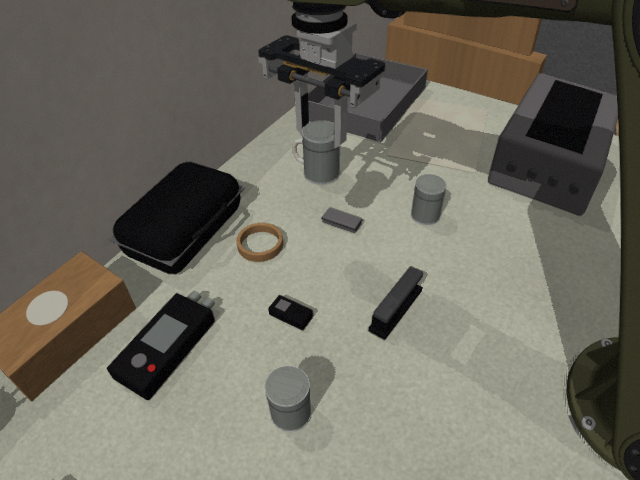

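View pics/top3.png

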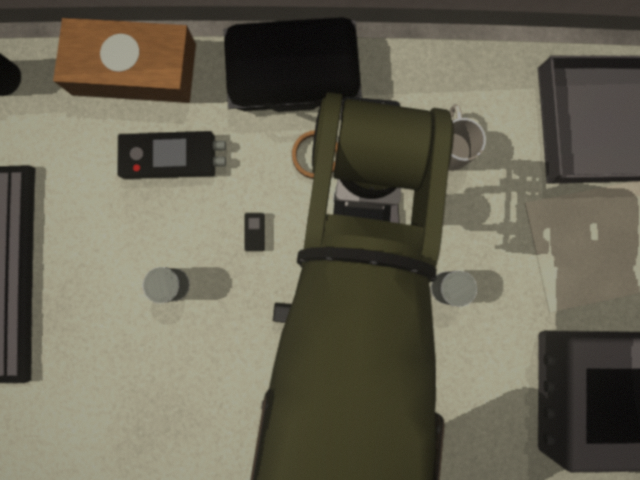

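The heaviest tin is held high and upright at (320,150) in the side view. The other two stand where they began, at (162,285) and (458,288) in the top view, and nothing else visible has moved.

```bash
python3 -c "
from workcell import workorder
print(workorder.hand_in())"
```

```text
the job is handed in; nothing more can be done
None
```

I found the heaviest tin, the middle one at about 0.47 kg, and handed in with it held upright about 18 cm above the desk; the other two (about 0.33 and 0.14 kg) are back where they stood and let go of, but the hand-in call did not report a verdict.

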